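Level the ski-tip rest and hold it pressed

ROBOT

A 7-joint arm with a two-finger parallel gripper is mounted at the origin on the work surface. World frame = base frame: x ahead of the robot, y to its left, z up, the work surface at z = 0. Lengths are in mm, angles in rad, forces in N, time in s.
With the tool pointing down it reaches from about 400 to 875 mm from the base axis. Payload 4.4 kg.
Tool frame: the origin (TCP) lies where the fingers leave the gripper's body, on its centre line; the fingertips stand 73 mm ahead of it and the grasp point (between the pads) lies 54 mm ahead of it; z points along the fingers, y is the line along which they close (so a half turn about z gives the same grasp; the last joint's range is limited). The gripper opens to 85 mm and grips with 20 to 120 N. Pads are 22 mm wide; open, the fingers measure 114 mm over their backs; the gripper's body (76 mm by 85 mm) begins 54 mm behind the grasp point. The pads swing forward as they close: fully open they stand 13 mm farther back than shut.
Start: joints at [1.118, 0.628, 0.038, 1.517, -0.027, 0.996, -0.02], TCP at [245.223, -601.982, 303.913] pointing down, gripper open.
Joint ranges: [-3.06, 3.06], [-0.37, 2.12], [-1.25, 1.32], [0.18, 2.47], [-1.1, 4.24], [0.23, 1.98], [-2.94, 2.94]. Speed limits (rad/s): [2.57, 2.57, 3.14, 3.14, 3.14, 3.14, 3.14].

INTERFACE

Orientations are given as [roll, pitch, yaw] about the fixed x, y, z axes, in that order (R = Rz(yaw) Ry(pitch) Rx(roll)).
In Python, from cell import ctrl gives the robot as it stands.
- The arm moves only by the tool send_rows, never from a script. Its argument "rows" is a list that holds one entry, the list of rows, each a list of 6 numbers: the shift along the tool's x, y, z in cm, then the turn, a rotation vector about the tool's x, y, z in rad. In form: [[[tx, ty, tz, wx, wy, wz], ...]]. A call has 1 to 10 rows; each row is the pose to reach, as a shift and turn from the pose commanded when the call began, along the tool's axes at that moment; what a row does not reach only later rows make up. A row lasts 1/10 s, in which the tool goes at most 50 mm and 8.59 degrees, less where a joint would pass 70% of its speed; a pose out of reach is approached as far as the arm can. A call with a gripper value outside its range is refused whole. "grip" is the closure in counts, from 0 (fully open) to 255 (shut), set as the call begins (left out, the last holds). The fingers move at their own pace and stop on an object; the grip force is fixed at half the most. Time passes only in rows, so rows that repeat a pose let the fingers close. It gives the time, the measured TCP pose, the force, the opening and the grip force at its end, in the units of the state.
- ctrl.read_state(): the state, without advancing time (a new reading comes with each control period).
- ctrl.get_image(name): name is "scene" or "top" or "wrist"; returns a dict with "pixels" (420x560x3 uint8, red, green, blue), "fx", "fy", "cx", "cy" (pixels), "D" ([k1, k2, p1, p2, k3] as OpenCV has them; the pictures are not rectified), "extrinsics" (4x4, takes a point from camera to world coordinates); the wrist camera has in their place "mount" (4x4, takes a point from camera to tool coordinates, whose origin is the TCP and whose axes are the flange's). Camera axes: x right, y up, looking along -z (the intrinsics and any distortion apply to the point x, -y, -z); pixel columns grow to the right and rows downward; lengths in mm; the calibration is good to about 2 mm. A picture is of the moment at which its call begins: read the wrist's pose just before it. There is no depth.
- ctrl.finish_job(): hands the job in; it is judged then, once.
The state is a dict: "clock": time; "qpos": joint angles; "qd": joint speeds; "tau": joint torques, N m; "eef_pos": TCP position; "tool_rot": TCP orientation; "force": force on the tool from outside, world axes, zero at the start; "torque": the same for the moment, N m; "width": finger opening in mm; "gripper_force": force on a finger pad.
Only numpy, scipy, OpenCV 4.12 (cv2) and the standard library are available. Lean on these libraries where they do the work, as an engineer would, in place of code of your own. Each camera call takes 0.05 s, during which the arm holds its last target. There are 200 camera calls.

TASK

Set the hinged ski-tip rest on the waxing bench level: stand the spirit level upright and lengthwise on the middle of its wooden shelf, then turn the black knob of the levelling foot until the bubble lies between the two lines while you press. The shelf floats up on a spring, so the bubble only counts while the level is pressed down so far that the foot stands firmly on the pad below. Finish while still pressing the level down from above (a firm push of about 10 N), with the knob let go, nothing else pushing on the shelf and the bubble between its lines; leave the brushes, the wax block and the tape roll where they are.

Things in the scene. Friction and masses are not known exactly. Their poses are not given: they have to be found in the camera images.
- level_center (a point): Centre of the spirit level's body, half-way up: an aluminium bar with black ends, 28 wide (own x), 180 long (own y), 45 tall (own z, up), 0.37 kg. It starts upright on the bench, to the robot's right of the rest. Grasp it across its 28 mm width at the centre.
- press_pad (a point): Centre of the top face of the level's flat rubber press pad (24 x 36), 45 along the level's own +y from its centre and 49 above its underside: the place to push down with the shut fingertips.
- vial_mid (a point): Centre of the vial (a tube 58 long, 16 thick, of dark olive liquid), on the level's top, 45 along the level's own -y from its centre, 54.5 above its underside. Two black line rings stand 10 mm either side of it along the level's y; the pale bubble, 14 long, is seen in the tube from above and from the sides.
- bubble (a joint): Position of the bubble's middle along the vial (m), 0 midway between the two lines, positive towards the level's own +y; stops at +-0.021. The bubble runs towards the higher end, 1.5 m per rad of slope (26 mm per degree), and settles in about 1 s. It lies between the lines while within +-0.003.
- shelf_mid (a point): Point on the top face of the plywood shelf, in its middle, where the level goes. y runs along the shelf from the hinge towards the knob, x across it, z up out of it. Shelf 110 wide (x), 400 long (y: 165 before to 235 beyond this point), 14 thick, top about 60 to 75 above the bench. Hinge axis 170 before this point, knob axis 190 beyond it.
- knob_grip (a point): Middle of the knob's grip bar, on the knob's turning axis, 27 above the shelf's top. The knob is black: a grip bar 56 long (own x), 18 thick (own y), from 11 to 44 above the shelf, on a round hub 40 in diameter. Grasp it from above across the 18 mm. It moves with the shelf.
- knob (a joint): Angle of the knob (rad), growing clockwise seen from above; range +-2.8. Clockwise runs the foot out and raises the knob end of the seated shelf: per rad 2.9 mm at the foot, 0.008 rad of slope, 12 mm of bubble. It stays where it is left (friction 0.12 N m). The level setting lies 0.5 to 1.6 rad from the start, either way, and is not a fixed angle.
- level: The whole loose spirit level; origin at the centre of its underside. On top it carries the vial in a black cradle on its -y half (66 long, top 63 above the underside) and a flat rubber press pad on its +y half. It may stand either way round on the shelf.
- leaf: The shelf; origin on the hinge axis. Free, a spring lifts its knob end to a stop at about 0.04 rad slope. Pressed down through the level (2 to 8 N, near constant on the way) it sinks 3 to 15 mm at the level until the foot meets the rubber pad below it and stops it. How level it is then is not known beforehand: the knob end may be too high or too low.
- foot: The levelling foot under the shelf below the knob, a rubber-soled disc 28 in diameter; origin at the centre of its sole.
- pad_a: A fixed rubber pad 50 x 60 under the shelf, 6 thick; one of the two pads lies below the foot.
- pad_b: A fixed rubber pad 50 x 60 under the shelf, 12 thick; one of the two pads lies below the foot.
- wax_brush: Bystander: wooden wax brush 70 x 130 x 44 beyond the rest; origin under its centre.
- roto_brush: Bystander: grey round brush standing upright, 64 in diameter, 76 tall; origin under its centre.
- wax_block: Bystander: white wax block 50 x 90 x 30; origin under its centre.
- tape_roll: Bystander: paper-coloured tape roll 100 in diameter, 25 high, lying flat beyond the rest; origin under its centre.
Not all that is in view belongs to the job. Of the things that look like the level, take the one that is nearest to the robot's base at the start.

How it is judged (in metres and radians):
On the way:
1. the level stands lengthwise on the middle of the shelf, let go (x of level_center in the frame of shelf_mid between -0.035 and 0.035 m and y of level_center in the frame of shelf_mid between -0.05 and 0.05 m and z of level_center in the frame of shelf_mid between 0.016 and 0.029 m and angle between the y axis of level and the y axis of shelf_mid, either way round below 0.2 rad and contact force between the fingers and level below 0.1 N and contact force between level and leaf above 1 N), for 0.2 s.
At the end, for the whole second after the job is handed in: Level on the shelf, centre within 35 mm across and 50 mm along of its middle, in line within 0.2 rad; fingers press it with over 5 N, the foot bears on its pad, the bubble is within 3 mm of the vial's middle, and the robot touches neither knob nor shelf (x of level_center in the frame of shelf_mid between -0.035 and 0.035 m and y of level_center in the frame of shelf_mid between -0.05 and 0.05 m and z of level_center in the frame of shelf_mid between 0.016 and 0.029 m and angle between the y axis of level and the y axis of shelf_mid, either way round below 0.2 rad and contact force between the fingers and level above 5 N and contact force between level and leaf above 6 N and (contact force between foot and pad_a above 0.5 N or contact force between foot and pad_b above 0.5 N) and value of joint bubble between -0.003 and 0.003 m and contact force between each of the arm, the fingers and leaf below 0.5 N); the arm keeps its last pose, push and grip.
It fails at once if a bystander (brush, wax block or tape roll) was pushed more than 30 mm (distance of any of wax_brush, roto_brush, wax_block, tape_roll from where it was at the start of the episode above 0.03 m).
It also fails if it takes over 70 s, if anything falls off the work surface, if the arm or the gripper's body presses on something with over 40 N, if the wrist force passes 120 N, or if a joint passes its speed limit or range.

## Working session

There is one attempt and no reset: what is moved stays moved. The work goes in short steps, Python scripts to look and compute and a tool call to move; the robot and the scene stay as the last step left them, time stands still between calls to the robot, and variables do not carry over. Pictures are saved under pics/ and viewed, at most 10 in all, crops included, and the job is handed in when it is done.

Besides the shell and the picture viewer there is one more tool, called after "Call:" as a command line: name --argument value ..., lists and objects as JSON in quotes. send_rows: Moves the arm, as the interface text tells. Its arguments: {"type":"object","properties":{"rows":{"type":"array","items":{"type":"array","items":{"type":"array","items":{"type":"number"}}}},"grip":{"type":"number"}},"required":["rows"]}

```bash
mkdir -p pics; cat > h.py <<'E'
import numpy as np, cv2
from scipy.spatial.transform import Rotation as R
from cell import ctrl
def snap(n,name):
    s=ctrl.read_state(); d=ctrl.get_image(n)
    cv2.imwrite(f'pics/{name}.png',cv2.cvtColor(d['pixels'],cv2.COLOR_RGB2BGR))
    T=np.eye(4);T[:3,:3]=R.from_euler('xyz',s['tool_rot']).as_matrix();T[:3,3]=s['eef_pos']
    E=np.array(d['extrinsics']) if 'extrinsics' in d else T@np.array(d['mount'])
    np.savez(f'pics/{name}.npz',E=E,K=np.array([[d['fx'],0,d['cx']],[0,d['fy'],d['cy']],[0,0,1]]),D=np.array(d['D'],float))
    return d['pixels']
def ray(name,px,z):
    c=np.load(f'pics/{name}.npz');E=c['E']
    p=cv2.undistortPoints(np.array(px,float).reshape(-1,1,2),c['K'],c['D']).reshape(-1,2)
    v=np.c_[p[:,0],-p[:,1],-np.ones(len(p))]@E[:3,:3].T
    return E[:3,3]+v*((np.asarray(z)-E[2,3])/v[:,2])[:,None]
def proj(name,P):
    c=np.load(f'pics/{name}.npz');E=c['E']
    q=(np.atleast_2d(P)-E[:3,3])@E[:3,:3]; q=q*[1,-1,-1]
    return cv2.projectPoints(q,np.zeros(3),np.zeros(3),c['K'],c['D'])[0].reshape(-1,2)
E
python3 - <<'E'
from h import *
a=snap('top','top');b=snap('scene','scene')
s=ctrl.read_state();print({k:np.round(v,3) for k,v in s.items()})
for n in('top','scene'):print(np.load(f'pics/{n}.npz')['E'].round(2).tolist())
for n,i in(('top',a),('scene',b)):
    cv2.imwrite(f'pics/{n}L.png',cv2.resize(cv2.cvtColor(i,cv2.COLOR_RGB2BGR),(800,600),interpolation=cv2.INTER_CUBIC))
E
```

```text
{'clock': np.float64(0.1), 'qpos': array([ 1.118,  0.629,  0.038,  1.518, -0.027,  0.996, -0.02 ]), 'qd': array([ 0.002, -0.001, -0.002, -0.002, -0.001, -0.001,  0.003]), 'tau': array([ 5.0000e-03, -5.6452e+01,  1.2310e+00, -1.9397e+01,  1.1000e-02,
        5.0000e-03, -0.0000e+00]), 'eef_pos': array([ 245.081, -601.55 ,  303.074]), 'tool_rot': array([-3.14 , -0.   ,  0.387]), 'force': array([0.077, 0.687, 0.052]), 'torque': array([0.006, 0.01 , 0.079]), 'gripper_force': np.float64(0.0), 'width': np.float64(85.134)}
[[-0.01, 0.99, -0.16, 417.35], [-1.0, -0.01, 0.0, -111.17], [0.0, 0.16, 0.99, 1153.79], [0.0, 0.0, 0.0, 1.0]]
[[-0.8, -0.32, 0.5, 1333.24], [0.59, -0.45, 0.67, 852.03], [0.01, 0.84, 0.55, 892.04], [0.0, 0.0, 0.0, 1.0]]
```

View pics/topL.png

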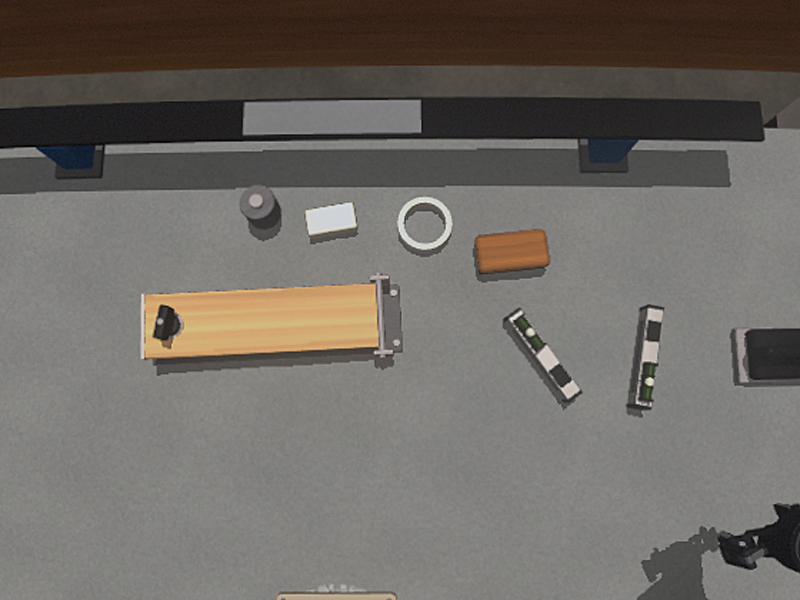

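View pics/sceneL.png

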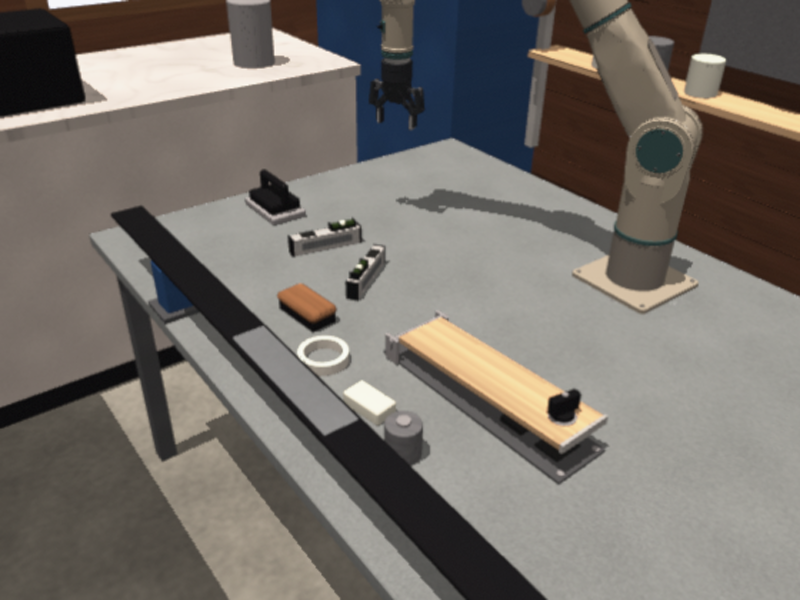

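The top view (800x600) shows the shelf with its hinge at (380,318) and the knob at (164,322). The near level's centre is at about (543,356), with its vial end at (515,317) and pad end at (571,397). The second level, at (647,357), is farther from the base. Next I convert these to positions.

```bash
python3 - <<'E'
from h import *
P=lambda l:np.array(l,float)*.7
r=lambda n,l,z:print(n,ray('top',P(l),np.array(z,float)).round(1).tolist())
r('level ends,pad,vial',[(513,317),(571,397),(560,375),(528,333)],[45,45,49,54.5])
r('other',[(652,312),(640,404)],[45,45])
r('shelf corners(TL,BL,TR,BR)',[(144,295),(145,357),(378,284),(379,352)],[76,76,60,60])
r('knob top ends',[(173,308),(158,338)],[118,118])
r('bystanders',[(258,202),(331,220),(425,223),(512,251)],[76,30,25,44])
im=cv2.imread('pics/top.png')
a=cv2.resize(im[195:290,345:420],None,fx=5,fy=5,interpolation=cv2.INTER_CUBIC)
b=cv2.resize(im[195:260,90:165],None,fx=5,fy=5,interpolation=cv2.INTER_CUBIC)
b=cv2.copyMakeBorder(b,0,a.shape[0]-b.shape[0],0,0,cv2.BORDER_CONSTANT)
cv2.imwrite('pics/crop.png',np.hstack([a,b]))
E
```

```text
level ends,pad,vial [[568.4, -310.6, 45.0], [429.4, -405.9, 45.0], [467.0, -387.4, 49.0], [539.2, -333.8, 54.5]]
other [[574.9, -557.9, 45.0], [415.3, -526.1, 45.0]]
shelf corners(TL,BL,TR,BR) [[606.9, 324.1, 76.0], [500.6, 316.6, 76.0], [625.6, -77.2, 60.0], [508.5, -78.6, 60.0]]
knob top ends [[577.5, 257.0, 118.0], [528.3, 279.7, 118.0]]
bystanders [[769.7, 131.2, 76.0], [749.3, 8.1, 30.0], [743.7, -161.2, 25.0], [686.2, -313.4, 44.0]]
```

View pics/crop.png

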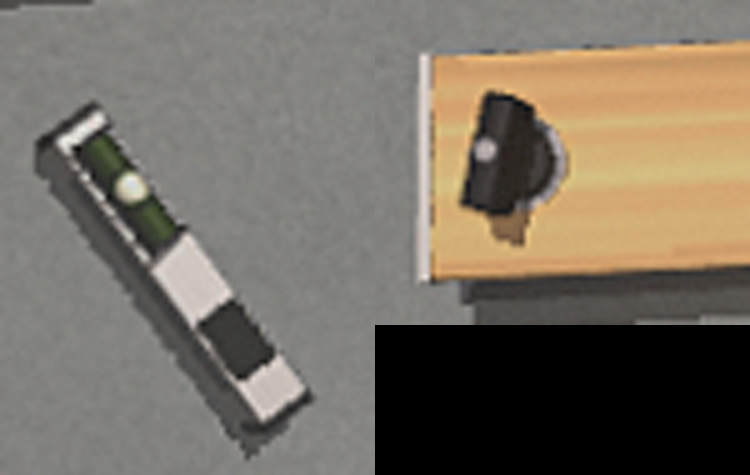

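The crop shows the vial centre at crop (131,190), the press pad at (236,339), and the knob bar running from (487,92) to (463,208). Now the hover move over the level.

```bash
cat >> h.py <<'E'
def plan(pos,yaw_deg,tilt=None):
    s=ctrl.read_state();A=R.from_euler('xyz',s['tool_rot']);B=R.from_euler('xyz',[np.pi,0,np.radians(yaw_deg)])
    print('pos',s['eef_pos'].round(1),'rot',np.round(s['tool_rot'],3),'q7',s['qpos'][6].round(2))
    print('shift cm',A.inv().apply((np.array(pos)-s['eef_pos'])/10).round(2),'turn',(A.inv()*B).as_rotvec().round(3))
E
python3 - <<'E'
from h import *
o=lambda l:[(345+x/5,195+y/5) for x,y in l]
p=ray('top',o([(236,339),(131,190)]),[49,54.5]).round(1);print(p.tolist())
c=p.mean(0);d=p[0]-p[1];a=np.degrees(np.arctan2(d[1],d[0]));print(c,np.hypot(*d[:2]),a)
k=ray('top',[(90+(x-375)/5,195+y/5) for x,y in[(487,92),(463,208),(486,150)]],[118]*3);print(k.round(1).tolist())
plan([c[0],c[1],230],a+180)
print(np.round(ctrl.get_image('wrist')['mount'],2).tolist())
E
```

```text
[[466.3, -387.9, 49.0], [539.4, -337.7, 54.5]]
[ 502.85 -362.8    51.75] 88.6772236822962 -145.52142601736435
[[582.8, 278.2, 118.0], [528.3, 286.9, 118.0], [555.4, 277.2, 118.0]]
pos [ 245.1 -601.6  303.1] rot [-3.14  -0.     0.387] q7 -0.02
shift cm [ 32.88 -12.37   7.33] turn [-0.002 -0.    -0.215]
[[-0.0, 0.96, 0.29, 74.77], [1.0, 0.0, -0.0, 0.89], [-0.0, 0.29, -0.96, -70.13], [0.0, 0.0, 0.0, 1.0]]
```

Call:
send_rows --rows '[[[4.1,-1.5,0.9,0,0,-0.03],[8.2,-3.1,1.8,0,0,-0.06],[12.3,-4.6,2.7,0,0,-0.09],[16.4,-6.2,3.7,0,0,-0.12],[20.5,-7.7,4.6,0,0,-0.15],[24.6,-9.3,5.5,0,0,-0.18],[28.8,-10.8,6.4,0,0,-0.2],[32.9,-12.4,7.3,0,0,-0.215],[32.9,-12.4,7.3,0,0,-0.215],[32.9,-12.4,7.3,0,0,-0.215]]]' --grip 0

```text
clock: 1.15
eef_pos: [504.0, -361.4, 230.3]
tool_rot: [-3.14, 0.0, 0.605]
force: [0.4, 0.9, -0.3]
width: 85.4
gripper_force: 0.0
```

```bash
python3 - <<'E'
from h import *
snap('wrist','w1');cv2.imwrite('pics/w1L.png',cv2.resize(cv2.imread('pics/w1.png'),(800,600),interpolation=cv2.INTER_CUBIC))
s=ctrl.read_state();print(s['clock'],s['eef_pos'].round(1),s['tool_rot'].round(3),s['force'].round(2))
E
```

```text
1.2 [ 502.8 -363.2  230.6] [-3.141e+00  1.000e-03  6.020e-01] [ 0.19 -0.92 -0.63]
```

View pics/w1L.png

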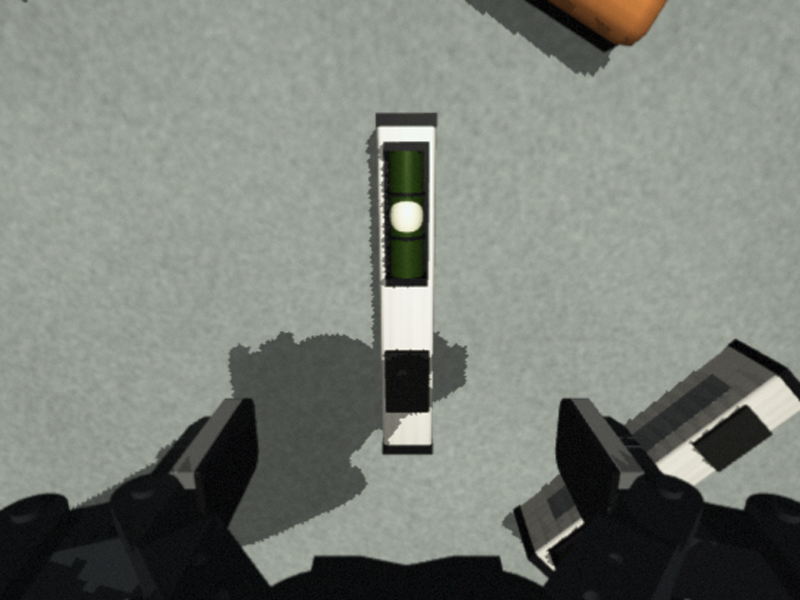

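The level stands straight in the wrist view, with the vial centre at (407,216), the pad centre at (408,380), and the other level off to the lower right.

```bash
python3 - <<'E'
from h import *
p=ray('w1',np.array([(407,216),(407.5,380.5)])*.7,[54.5,49]);print(p.round(1).tolist())
c=p.mean(0);d=p[0]-p[1];a=np.degrees(np.arctan2(d[1],d[0]));print(c,np.hypot(*d[:2]),a)
u=d[:2]/np.hypot(*d[:2])
plan([c[0]-2*u[0],c[1]-2*u[1],82],a)
E
```

```text
[[542.7, -336.2, 54.5], [470.4, -386.4, 49.0]]
[ 506.54619229 -361.30126406   51.75      ] 87.96278668276945 34.80230727473054
pos [ 502.8 -363.2  230.6] rot [-3.141e+00  1.000e-03  6.020e-01] q7 -0.4
shift cm [ 0.24  0.06 14.86] turn [-0.     0.001 -0.005]
```

Call:
send_rows --rows '[[[0.2,0.1,4,0,0,-0.005],[0.2,0.1,8,0,0,-0.005],[0.2,0.1,11,0,0,-0.005],[0.2,0.1,13,0,0,-0.005],[0.2,0.1,14.3,0,0,-0.005],[0.2,0.1,14.8,0,0,-0.005],[0.2,0.1,14.8,0,0,-0.005]]]'

```text
clock: 1.9
eef_pos: [504.9, -363.6, 83.0]
tool_rot: [3.141, 0.0, 0.606]
force: [0.4, -0.3, -0.4]
width: 85.5
gripper_force: 0.0
```

Call:
send_rows --rows '[[[0,0,0,0,0,0],[0,0,0,0,0,0],[0,0,0,0,0,0],[0,0,0,0,0,0],[0,0,0,0,0,0],[0,0,0,0,0,0],[0,0,0,0,0,0],[0,0,0,0,0,0]]]' --grip 255

```text
clock: 2.7
eef_pos: [505.6, -362.7, 83.6]
tool_rot: [3.141, -0.0, 0.607]
force: [-1.0, 1.7, 5.9]
width: 27.0
gripper_force: 61.2
```

Call:
send_rows --rows '[[[0,0,-2,0,0,0],[0,0,-6,0,0,0],[0,0,-10,0,0,0],[0,0,-14,0,0,0],[0,0,-16,0,0,0],[0,0,-16,0,0,0],[0,0,-16,0,0,0]]]'

```text
clock: 3.4
eef_pos: [504.7, -362.3, 241.8]
tool_rot: [-3.14, 0.001, 0.607]
force: [-0.6, -0.5, -4.7]
width: 27.5
gripper_force: 60.1
```

```bash
python3 - <<'E'
from h import *
s=ctrl.read_state();print(s['width'],s['force'].round(1))
plan([561.6,85,242],91.9)
E
```

```text
27.46646951239267 [-0.6 -0.5 -4.7]
pos [ 504.7 -362.3  241.8] rot [-3.14e+00  1.00e-03  6.07e-01] q7 -0.4
shift cm [ 3.018e+01 -3.349e+01  2.000e-02] turn [-0.002 -0.    -0.997]
```

Call:
send_rows --rows '[[[1.5,-1.7,0,0,0,-0.05],[4.5,-5,0,0,0,-0.15],[7.5,-8.4,0,0,0,-0.25],[10.6,-11.7,0,0,0,-0.35],[13.6,-15.1,0,0,0,-0.45],[16.6,-18.4,0,0,0,-0.55],[19.6,-21.8,0,0,0,-0.65],[22.6,-25.1,0,0,0,-0.75],[25.7,-28.5,0,0,0,-0.85],[28.2,-31.3,0,0,0,-0.93]]]'

```text
clock: 4.4
eef_pos: [557.3, 58.2, 240.5]
tool_rot: [-3.137, -0.001, 1.543]
force: [0.4, 0.1, -4.5]
width: 27.1
gripper_force: 60.0
```

```bash
python3 - <<'E'
from h import *
plan([561.6,85,200],91.9)
E
```

```text
pos [557.3  58.2 240.5] rot [-3.137e+00 -1.000e-03  1.543e+00] q7 -0.37
shift cm [2.69 0.38 4.05] turn [-0.004 -0.001 -0.061]
```

Call:
send_rows --rows '[[[1.3,0.2,0,0,0,-0.03],[2.4,0.4,0,0,0,-0.06],[2.7,0.4,2,0,0,-0.06],[2.7,0.4,4,0,0,-0.06],[2.7,0.4,4,0,0,-0.06],[2.7,0.4,4,0,0,-0.06]]]'

```text
clock: 5.0
eef_pos: [563.1, 80.6, 202.1]
tool_rot: [-3.139, 0.001, 1.595]
force: [0.3, -0.2, -3.2]
width: 27.2
gripper_force: 59.8
```

```bash
python3 - <<'E'
from h import *
a=snap('wrist','w2');b=snap('top','t2');s=ctrl.read_state();print(s['eef_pos'].round(1),s['tool_rot'].round(3),s['force'].round(1))
a=cv2.resize(a,(400,300),interpolation=cv2.INTER_AREA)
b=cv2.resize(b[180:270,90:290],(800,360),interpolation=cv2.INTER_CUBIC)
c=np.zeros((300,400,3),np.uint8); sc=snap('scene','s2');c=cv2.resize(sc[210:330,270:430],(400,300))
out=np.vstack([np.hstack([a,c]),cv2.resize(b,(800,300))])
cv2.imwrite('pics/m2.png',out[:,:,::-1])
E
```

```text
[564.   81.3 203.5] [3.141 0.    1.596] [ 0.4 -0.1 -4.6]
```

View pics/m2.png

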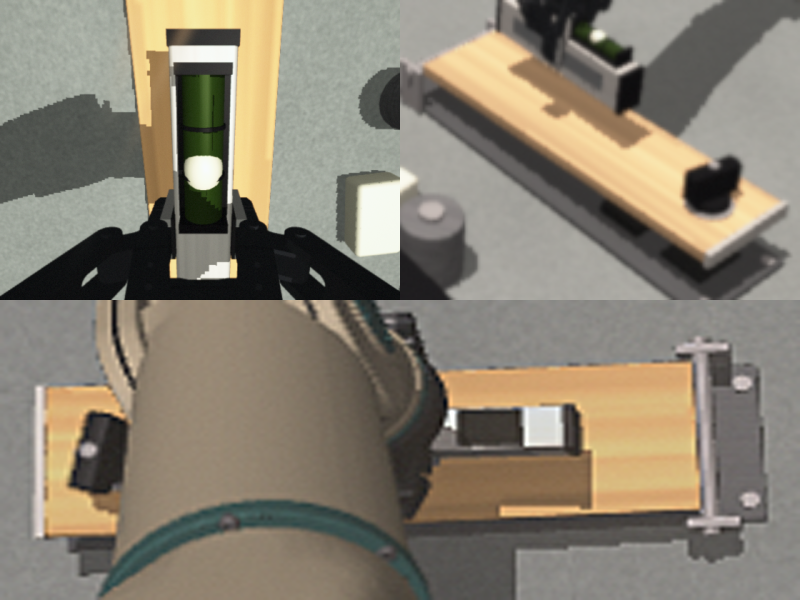

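The level is centred across the shelf in the wrist view and still about 4 mm short along it. I lower it gently.

Call:
send_rows --rows '[[[0.4,0,1,0,0,-0.0],[0.4,0,2.5,0,0,0],[0.4,0,3.6,0,0,0],[0.4,0,4.0,0,0,0],[0.4,0,4.2,0,0,0],[0.4,0,4.4,0,0,0]]]'

```text
clock: 5.75
eef_pos: [563.6, 86.2, 159.0]
tool_rot: [3.141, -0.0, 1.597]
force: [0.1, -0.7, -3.3]
width: 27.2
gripper_force: 60.0
```

Call:
send_rows --rows '[[[0,0,0.2,0,0,0],[0,0,0.4,0,0,0],[0,0,0.4,0,0,0]]]'

```text
clock: 6.05
eef_pos: [563.3, 86.0, 154.9]
tool_rot: [-3.142, 0.0, 1.597]
force: [-0.3, -0.1, -3.8]
width: 27.3
gripper_force: 60.0
```

Call:
send_rows --rows '[[[0,0,0.2,0,0,0],[0,0,0.4,0,0,0],[0,0,0.4,0,0,0]]]'

```text
clock: 6.35
eef_pos: [563.7, 86.1, 151.1]
tool_rot: [3.141, -0.0, 1.597]
force: [0.1, 0.0, 0.2]
width: 27.7
gripper_force: 60.4
```

Call:
send_rows --rows '[[[0,0,0.1,0,0,0],[0,0,0.2,0,0,0],[0,0,0.2,0,0,0]]]'

```text
clock: 6.65
eef_pos: [563.6, 86.2, 149.0]
tool_rot: [3.141, -0.0, 1.597]
force: [0.6, 0.2, 0.1]
width: 27.3
gripper_force: 60.5
```

Call:
send_rows --rows '[[[0,0,0,0,0,0],[0,0,0,0,0,0],[0,0,0,0,0,0],[0,0,0,0,0,0],[0,0,0,0,0,0],[0,0,0,0,0,0],[0,0,0,0,0,0],[0,0,0,0,0,0],[0,0,0,0,0,0],[0,0,0,0,0,0]]]' --grip 0

```text
clock: 7.65
eef_pos: [563.4, 86.0, 148.9]
tool_rot: [-3.142, -0.0, 1.597]
force: [0.6, -0.1, -0.2]
width: 85.6
gripper_force: 0.0
```

Call:
send_rows --rows '[[[0,0,-2,0,0,0],[0,0,-5,0,0,0],[0,0,-8,0,0,0],[0,0,-10,0,0,0],[0,0,-10,0,0,0],[0,0,-10,0,0,0]]]'

```text
clock: 8.25
eef_pos: [563.3, 85.9, 249.0]
tool_rot: [3.141, 0.0, 1.597]
force: [0.3, -0.7, -1.0]
width: 85.4
gripper_force: 0.0
```

```bash
python3 - <<'E'
from h import *
a=snap('wrist','w3');s=ctrl.read_state();print(s['clock'],s['eef_pos'].round(1),s['tool_rot'].round(3),s['force'].round(1))
cv2.imwrite('pics/w3L.png',cv2.resize(a,(800,600),interpolation=cv2.INTER_CUBIC)[:,:,::-1])
E
```

```text
8.3 [562.8  85.8 248.2] [-3.14   0.     1.597] [-0.5 -0.2 -0.9]
```

View pics/w3L.png

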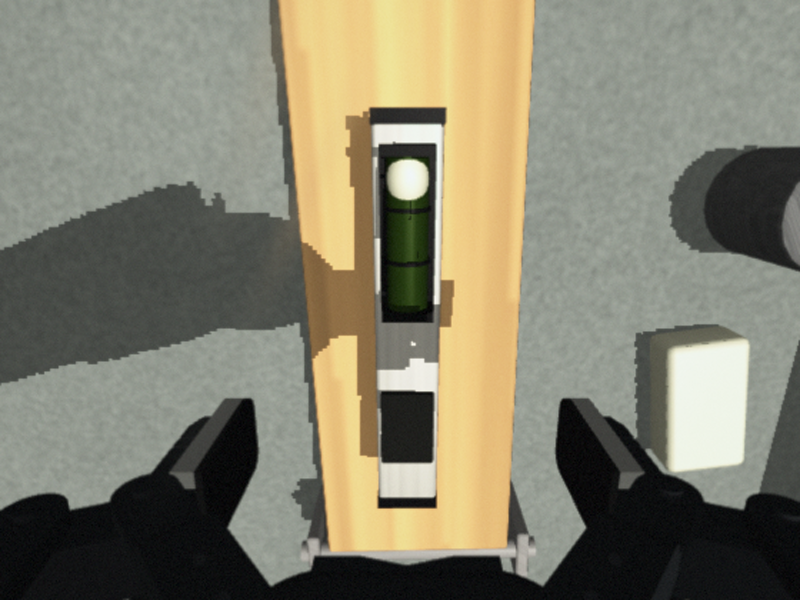

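The level stands straight along the middle of the shelf: pad centre at (407,426), vial line rings at y=211 and 264, bubble hard over at the knob end, hinge axis at y≈551. Next is the press position.

```bash
python3 - <<'E'
from h import *
p=ray('w3',np.array([(407,426),(407,237),(418,551),(300,240),(523,240)])*.7,[113,122,55,68,68]);print(p.round(1).tolist())
c=(p[0]+p[1])/2;print(c)
plan([p[0][0],p[0][1],210],np.degrees(np.arctan2(*(p[1]-p[0])[[1,0]])))
E
```

```text
[[565.6, 41.6, 113.0], [563.4, 128.6, 122.0], [575.7, -79.7, 55.0], [511.2, 117.4, 68.0], [620.9, 120.1, 68.0]]
[564.53863365  85.08967192 117.5       ]
pos [562.8  85.8 248.2] rot [-3.14   0.     1.597] q7 -0.37
shift cm [-4.43  0.17  3.82] turn [-0.001  0.     0.001]
```

Call:
send_rows --rows '[[[-2,0.1,0,0,0,0],[-4.4,0.1,1,0,0,0],[-4.4,0.1,3,0,0,0],[-4.4,0.1,4.5,0,0,0],[-4.4,0.1,5.2,0,0,0],[-4.4,0.1,5.5,0,0,0],[-4.4,0.1,5.5,0,0,0],[-4.4,0.1,5.5,0,0,0]]]' --grip 255

```text
clock: 9.1
eef_pos: [565.8, 42.3, 194.3]
tool_rot: [3.141, -0.0, 1.597]
force: [-0.2, 0.2, -0.8]
width: -0.1
gripper_force: 0.0
```

Call:
send_rows --rows '[[[0,0,0.3,0,0,0],[0,0,0.6,0,0,0],[0,0,0.9,0,0,0],[0,0,0.9,0,0,0]]]'

```text
clock: 9.5
eef_pos: [565.6, 42.5, 184.9]
tool_rot: [3.141, -0.0, 1.597]
force: [0.4, 0.2, 2.8]
width: 0.0
gripper_force: 1.5
```

Call:
send_rows --rows '[[[0,0,0.2,0,0,0],[0,0,0.4,0,0,0],[0,0,0.4,0,0,0]]]'

```text
clock: 9.8
eef_pos: [565.7, 43.6, 181.4]
tool_rot: [3.141, -0.002, 1.598]
force: [-0.1, 4.5, 6.3]
width: -0.4
gripper_force: 2.9
```

Call:
send_rows --rows '[[[0,0,0.1,0,0,0],[0,0,0.3,0,0,0],[0,0,0.3,0,0,0]]]'

```text
clock: 10.1
eef_pos: [566.0, 43.8, 181.0]
tool_rot: [3.139, -0.001, 1.598]
force: [-6.2, 3.2, 26.3]
width: 0.1
gripper_force: 12.6
```

Call:
send_rows --rows '[[[0,0,0.1,0,0,0],[0,0,0.2,0,0,0],[0,0,0.2,0,0,0]]]'

```text
clock: 10.4
eef_pos: [566.2, 43.8, 181.0]
tool_rot: [3.138, -0.001, 1.598]
force: [-10.2, 2.6, 39.4]
width: 0.2
gripper_force: 19.8
```

It is seated; I ease off to about 12 N and read the bubble.

Call:
send_rows --rows '[[[0,0,-0.2,0,0,0],[0,0,-0.4,0,0,0],[0,0,-0.4,0,0,0],[0,0,-0.4,0,0,0],[0,0,-0.4,0,0,0],[0,0,-0.4,0,0,0],[0,0,-0.4,0,0,0],[0,0,-0.4,0,0,0],[0,0,-0.4,0,0,0],[0,0,-0.4,0,0,0]]]'

```text
clock: 11.4
eef_pos: [565.8, 43.5, 181.2]
tool_rot: [3.14, -0.001, 1.598]
force: [-1.7, 3.7, 8.7]
width: 0.1
gripper_force: 5.0
```

```bash
python3 - <<'E'
from h import *
a=snap('wrist','w4');s=ctrl.read_state();print(s['clock'],s['eef_pos'].round(1),s['tool_rot'].round(3),s['force'].round(1))
cv2.imwrite('pics/w4L.png',cv2.resize(a,(800,600),interpolation=cv2.INTER_CUBIC)[:,:,::-1])
E
```

```text
11.45 [565.9  43.5 181.2] [ 3.140e+00 -1.000e-03  1.598e+00] [-1.9  3.7  9.1]
```

View pics/w4L.png

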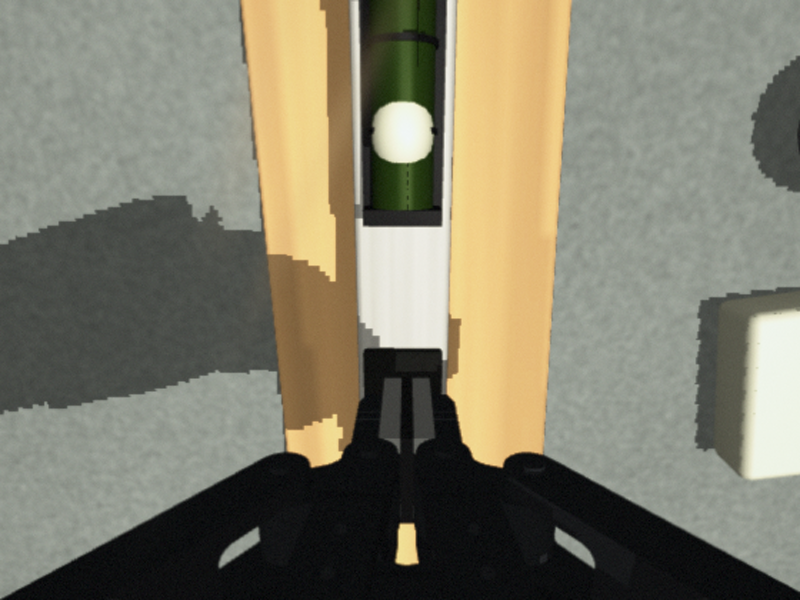

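The line rings are at y≈40 and 130 and the bubble's middle at y≈132. That puts the bubble about 10.4 mm towards the hinge, so the knob end is low and the knob needs about 0.87 rad clockwise. I go up and look at the knob.

Call:
send_rows --rows '[[[0,0,-2,0,0,0],[0,0,-5,0,0,0],[0,0,-8,0,0,0],[0,0,-8,0,0,0]]]' --grip 255

```text
clock: 11.85
eef_pos: [567.6, 41.8, 263.6]
tool_rot: [3.134, 0.0, 1.596]
force: [0.9, 0.3, -0.4]
width: 0.1
gripper_force: 0.0
```

```bash
python3 - <<'E'
from h import *
plan([557,275,260],171)
E
```

```text
pos [567.6  41.8 263.6] rot [3.134 0.    1.596] q7 -0.3
shift cm [23.33 -0.47  0.35] turn [ 0.006  0.005 -1.388]
```

Call:
send_rows --rows '[[[2.3,0,0,0,0,-0.13],[4.6,-0.1,0,0,0,-0.26],[7,-0.1,0,0,0,-0.39],[9.5,-0.2,0,0,0,-0.52],[12,-0.2,0,0,0,-0.65],[14.5,-0.3,0,0,0,-0.78],[17,-0.3,0,0,0,-0.91],[19.5,-0.4,0,0,0,-1.04],[21.5,-0.4,0,0,0,-1.17],[23.3,-0.5,0.3,0,0,-1.3]]]' --grip 0

```text
clock: 12.85
eef_pos: [554.4, 275.5, 256.2]
tool_rot: [-3.141, -0.0, 2.902]
force: [0.2, -0.5, 0.0]
width: 85.4
gripper_force: 0.0
```

Call:
send_rows --rows '[[[0,0,0,0,0,-0.09],[0,0,0,0,0,-0.09],[0,0,0,0,0,-0.09]]]'

```text
clock: 13.15
eef_pos: [554.6, 273.8, 256.0]
tool_rot: [-3.14, -0.001, 2.984]
force: [0.6, 0.5, 0.3]
width: 85.4
gripper_force: 0.0
```

```bash
python3 - <<'E'
from h import *
a=snap('wrist','w5');s=ctrl.read_state();print(s['clock'],s['eef_pos'].round(1),s['tool_rot'].round(3),s['force'].round(1))
cv2.imwrite('pics/w5L.png',cv2.resize(a,(800,600),interpolation=cv2.INTER_CUBIC)[:,:,::-1])
E
```

```text
13.2 [554.6 273.8 256.3] [-3.14  -0.     2.984] [ 0.3  0.8 -0.5]
```

View pics/w5L.png

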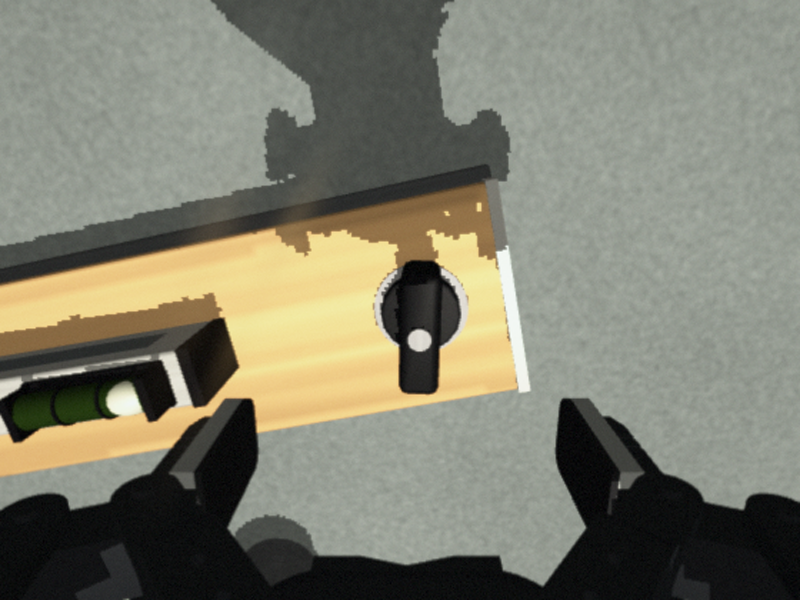

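The knob's bar is upright in the view, so yaw fits, and its middle dot is at (419,340).

```bash
python3 - <<'E'
from h import *
p=ray('w5',np.array([(419,338)]*2)*.7,[112,120]);print(p.round(1).tolist())
q=ray('top',[(112.2,225)]*2,[112,120]);print(q.round(1).tolist())
plan([*p[1][:2],166],171)
E
```

```text
[[560.6, 277.7, 112.0], [557.6, 278.0, 120.0]]
[[556.2, 279.5, 112.0], [555.2, 276.5, 120.0]]
pos [554.6 273.8 256.3] rot [-3.14  -0.     2.984] q7 0.47
shift cm [-0.24  0.47  9.03] turn [-0.001 -0.    -0.001]
```

Call:
send_rows --rows '[[[-0.2,0.5,3,0,0,0],[-0.2,0.5,6,0,0,0],[-0.2,0.5,8,0,0,0],[-0.2,0.5,8.8,0,0,0],[-0.2,0.5,9,0,0,0],[-0.2,0.5,9,0,0,0]]]'

```text
clock: 13.8
eef_pos: [557.6, 279.6, 167.6]
tool_rot: [3.141, 0.001, 2.986]
force: [-0.1, -0.3, 0.7]
width: 85.1
gripper_force: 0.0
```

Call:
send_rows --rows '[[[0,0,0,0,0,0],[0,0,0,0,0,0],[0,0,0,0,0,0],[0,0,0,0,0,0],[0,0,0,0,0,0],[0,0,0,0,0,0],[0,0,0,0,0,0],[0,0,0,0,0,0]]]' --grip 255

```text
clock: 14.6
eef_pos: [557.2, 279.6, 166.9]
tool_rot: [3.141, -0.0, 2.987]
force: [-0.3, -0.1, -0.2]
width: 16.8
gripper_force: 61.4
```

Gripped at 17 mm width with hardly any side force. I turn it clockwise 0.87 rad.

Call:
send_rows --rows '[[[0,0,0,0,0,0.1],[0,0,0,0,0,0.2],[0,0,0,0,0,0.3],[0,0,0,0,0,0.4],[0,0,0,0,0,0.5],[0,0,0,0,0,0.6],[0,0,0,0,0,0.7],[0,0,0,0,0,0.8],[0,0,0,0,0,0.87],[0,0,0,0,0,0.87]]]'

```text
clock: 15.6
eef_pos: [556.9, 279.4, 166.9]
tool_rot: [-3.141, 0.0, 2.117]
force: [-0.0, -0.8, -0.2]
width: 17.0
gripper_force: 59.9
```

Call:
send_rows --rows '[[[0,0,0,0,0,0],[0,0,0,0,0,0],[0,0,0,0,0,0],[0,0,0,0,0,0],[0,0,0,0,0,0],[0,0,0,0,0,0],[0,0,0,0,0,0],[0,0,0,0,0,0]]]' --grip 0

```text
clock: 16.4
eef_pos: [557.2, 279.5, 166.9]
tool_rot: [3.142, 0.0, 2.117]
force: [0.4, 0.6, 0.1]
width: 85.2
gripper_force: 0.0
```

Call:
send_rows --rows '[[[0,0,-3,0,0,0],[0,0,-6,0,0,0],[0,0,-9,0,0,0],[0,0,-9,0,0,0]]]'

```text
clock: 16.8
eef_pos: [559.0, 281.0, 261.3]
tool_rot: [3.133, 0.0, 2.117]
force: [0.5, -0.5, 0.2]
width: 85.2
gripper_force: 0.0
```

```bash
python3 - <<'E'
from h import *
plan([565.7,43.3,200],91.5)
E
```

```text
pos [559.  281.  261.3] rot [3.133 0.    2.117] q7 -0.23
shift cm [-20.66 -11.82   6.04] turn [ 0.008 -0.002  0.52 ]
```

Call:
send_rows --rows '[[[-3,-1.7,0,0,0,0.08],[-7,-3.9,0,0,0,0.17],[-11,-6.2,0,0,0,0.28],[-15,-8.4,0,0,0,0.38],[-18.5,-10.3,0,0,0,0.47],[-20.6,-11.5,0.5,0,0,0.52],[-20.6,-11.5,3,0,0,0.52],[-20.6,-11.5,5,0,0,0.52],[-20.6,-11.5,5.7,0,0,0.52],[-20.6,-11.5,5.7,0,0,0.52]]]' --grip 255

```text
clock: 17.8
eef_pos: [565.1, 43.8, 198.7]
tool_rot: [-3.139, 0.0, 1.597]
force: [0.3, -0.3, 0.5]
width: 0.3
gripper_force: 0.0
```

Call:
send_rows --rows '[[[0,0,0.3,0,0,0],[0,0,0.7,0,0,0],[0,0,1.1,0,0,0],[0,0,1.5,0,0,0],[0,0,1.6,0,0,0],[0,0,1.6,0,0,0]]]'

```text
clock: 18.4
eef_pos: [566.1, 44.4, 184.2]
tool_rot: [3.141, -0.001, 1.597]
force: [-0.9, 1.4, 4.3]
width: -0.3
gripper_force: 1.9
```

Call:
send_rows --rows '[[[0,0,0.2,0,0,0],[0,0,0.3,0,0,0],[0,0,0.3,0,0,0]]]'

```text
clock: 18.7
eef_pos: [566.2, 45.0, 182.0]
tool_rot: [3.14, -0.001, 1.598]
force: [-1.2, 2.8, 8.7]
width: 0.1
gripper_force: 4.3
```

Call:
send_rows --rows '[[[0,0,0.1,0,0,0],[0,0,0.1,0,0,0],[0,0,0.1,0,0,0],[0,0,0.1,0,0,0],[0,0,0.1,0,0,0],[0,0,0.1,0,0,0],[0,0,0.1,0,0,0],[0,0,0.1,0,0,0],[0,0,0.1,0,0,0],[0,0,0.1,0,0,0]]]'

```text
clock: 19.7
eef_pos: [566.3, 45.0, 181.9]
tool_rot: [3.14, -0.001, 1.598]
force: [-3.4, 2.6, 15.4]
width: -0.1
gripper_force: 7.9
```

```bash
cat >> h.py <<'E'
def bubble(name):
    a=snap('wrist',name);b=a[0:170,255:310].astype(int)
    m=((b.min(2)>150)&(np.arange(255,310)[None]>262)&(np.arange(255,310)[None]<302)).astype(np.uint8)
    n,_,st,c=cv2.connectedComponentsWithStats(m)
    for i in range(1,n):
        if st[i,4]>150: print('blob rows(800x600)',st[i,1]/.7,(st[i,1]+st[i,3])/.7,'area',st[i,4],'ctr',c[i]/.7+[255/.7,0])
    col=a[0:170,270:294].astype(int).sum(2).mean(1)
    s=ctrl.read_state();print(s['clock'],s['eef_pos'].round(1),s['force'].round(1))
    cv2.imwrite(f'pics/{name}L.png',cv2.resize(a[:260],(800,371),interpolation=cv2.INTER_CUBIC)[:,:,::-1])
E
python3 -c "
from h import *
bubble('w6')"
```

```text
blob rows(800x600) 62.85714285714286 127.14285714285715 area 1496 ctr [401.49255157  94.25993125]
blob rows(800x600) 234.2857142857143 242.85714285714286 area 216 ctr [402.59920635 238.1547619 ]
19.75 [566.3  45.  181.9] [-3.6  3.2 16.4]
```

View pics/w6L.png

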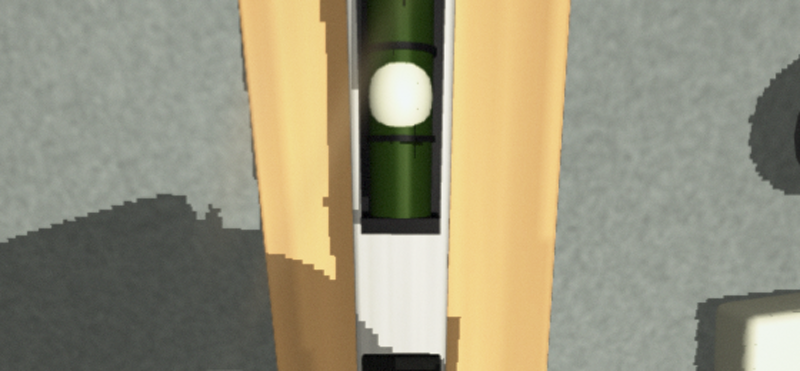

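The bubble's middle is at y=94 between the rings at 47 and 138, so it is about 0.4 mm off centre. I ease the force slightly, wait, and confirm it is steady.

Call:
send_rows --rows '[[[0,0,-0.05,0,0,0],[0,0,-0.05,0,0,0],[0,0,-0.05,0,0,0],[0,0,-0.05,0,0,0],[0,0,-0.05,0,0,0],[0,0,-0.05,0,0,0],[0,0,-0.05,0,0,0],[0,0,-0.05,0,0,0],[0,0,-0.05,0,0,0],[0,0,-0.05,0,0,0]]]'

```text
clock: 20.75
eef_pos: [566.2, 45.0, 182.0]
tool_rot: [3.14, -0.001, 1.598]
force: [-3.1, 2.9, 11.7]
width: 0.0
gripper_force: 6.1
```

```bash
python3 -c "
from h import *
bubble('w7')"
```

```text
blob rows(800x600) 65.71428571428572 130.0 area 1490 ctr [401.48034516  97.50527325]
blob rows(800x600) 234.2857142857143 242.85714285714286 area 231 ctr [402.54174397 237.90352505]
20.8 [566.2  45.  182. ] [-2.8  4.1 11. ]
```

Call:
send_rows --rows '[[[0,0,0,0,0,0],[0,0,0,0,0,0],[0,0,0,0,0,0],[0,0,0,0,0,0],[0,0,0,0,0,0],[0,0,0,0,0,0],[0,0,0,0,0,0],[0,0,0,0,0,0],[0,0,0,0,0,0],[0,0,0,0,0,0]]]'

```text
clock: 21.8
eef_pos: [566.2, 45.0, 182.0]
tool_rot: [3.14, -0.001, 1.598]
force: [-3.2, 1.8, 12.3]
width: 0.2
gripper_force: 6.1
```

```bash
python3 -c "
from h import *
bubble('w8')"
```

```text
blob rows(800x600) 65.71428571428572 130.0 area 1488 ctr [401.54761905  97.79281874]
blob rows(800x600) 234.2857142857143 242.85714285714286 area 228 ctr [402.28070175 237.95112782]
21.85 [566.2  45.  181.9] [-2.1  2.5 12.6]
```

```bash
python3 -c "
from h import *
print(ctrl.finish_job())"
```

```text
the job is handed in; nothing more can be done
None
```

I handed the job in at about 22 s with the level pressed at about 12 N on the shelf, the knob let go after one 0.87 rad clockwise turn, and the bubble steady about 1 mm off the middle of its lines; no verdict came back.

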